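# Fit the oversize hatch plate into the service well of a measuring stage

### The job

Close the service well of the white base unit with the longer of the two aluminium plates. The plate is longer than the opening: hold it tilted, slip one end under the wide lip and push the sprung bar behind it back far enough for the other end to drop in past the narrow lip, then press it lightly down so that it lies flat on the ledges under both lips, home against the end wall under the narrow lip, and let go. Feel your way gently without forcing the plate against the unit, and leave the shorter plate and the other things where they are.

Things in the scene. Friction and masses are not known exactly. Their poses are not given: they have to be found in the camera images.
- housing: Base unit fixed to the bench: white shell 104 x 206 mm, 50 mm high, holding an aluminium insert with the ledges and two end lips. Origin on the bench; y runs along the well, +y to the wide lip. Opening 77 mm wide in x (the shell's side walls), 100 mm long between the lips. The insert is clamped anywhere up to 9 mm to +y or -y of the shell's middle, which these poses do not show; it does not move.
- well (a point): Point fixed on the shell: centre of the opening for an insert in mid-position (y here is good to 9 mm only), at the height of the ledges' top, 30 mm above the bench; axes as the base unit's. Ledges carry the plate on all four sides. With a mid insert the seated plate's origin comes to lie here. The y values below are from this point and shift with the insert.
- wide_lip (a point): Point on the shell, middle of the wide lip's top edge for a mid insert (y +50, 50 mm above the bench). Lip 6 mm thick, y +50 to +100, 14 mm high slot between it and the ledge. In the slot a sprung bar (70 mm wide, 12 mm high), free face at y +59, yields towards +y with 4 N rising to 8.5 N, to a rigid stop with its face at y +72.5; it pushes the plate home to -y.
- narrow_lip (a point): Point on the shell, middle of the narrow lip's top edge for a mid insert (y -50, 50 mm above the bench). Lip 6 mm thick, y -74 to -50, 14 mm high slot between it and the ledge, closed by a rigid end wall at y -60. Let go while still slightly tilted, the plate can hang clamped between bar and end wall: press it down flat first.
- hatch: The longer plate, loose on the bench: bare aluminium 70 x 120 x 5 mm (x, y, z), about 0.2 kg, with an upright black grip on its middle, 34 mm along x, 14 mm along y, 48 mm high above the plate's top (top at 53 mm). Origin at the centre of the plate's underside. Either end may go to the wide lip.
- hatch_end_a (a point): Middle of the lower edge of the longer plate's +y end (60 mm from its origin).
- hatch_end_b (a point): Middle of the lower edge of the longer plate's -y end (60 mm from its origin).
- short_plate: Bystander: a plate of the same make, only 88 mm long (70 x 88 x 5 mm), same black grip; origin at the centre of its underside. Belongs elsewhere, leave alone.
- vial: Bystander: small amber glass jar, 28 mm across, 55 mm high, origin under its centre.
- beaker: Bystander: open glass beaker, 60 mm across, 70 mm high, origin under its centre.
- collar: Bystander: steel ring, 44 mm across, 14 mm high, origin under its centre.
- driver: Bystander: screwdriver, 160 mm long, lying on the bench; its origin lies under its middle.
Things that resemble listed ones, but are neither listed nor needed, are in the scene too. Leave any pink look-alike of the hatch alone.

How it is judged (in metres and radians):
On the way:
1. the plate, tilted, has one end down at the slot under the wide lip (angle between hatch's own z axis and vertical above 0.09 rad and ((y of hatch_end_a in the frame of well above 0.054 m and z of hatch_end_a in the frame of well between -0.004 and 0.012 m) or (y of hatch_end_b in the frame of well above 0.054 m and z of hatch_end_b in the frame of well between -0.004 and 0.012 m))), for 0.1 s.
At the end, for the whole second after the job is handed in: The longer plate lies flat (within 0.02 rad) on the ledges (within 2 mm), under both lips and home against the end wall under the narrow lip (origin within 11.5 mm of the point well along y, which allows for the insert, and within 6 mm across), released and at rest (x of hatch in the frame of well between -0.006 and 0.006 m and y of hatch in the frame of well between -0.0115 and 0.0115 m and z of hatch in the frame of well between -0.002 and 0.002 m and angle between hatch's own z axis and vertical below 0.02 rad and angle between the y axis of hatch and the y axis of housing, either way round below 0.12 rad and contact force between the fingers and hatch below 0.05 N and linear speed of hatch below 0.01 m/s and angular speed of hatch below 0.05 rad/s); the robot touches nothing.
It fails at once if the plate is forced against the base unit with more than 25 N (contact force between hatch and housing above 25 N).
It fails at once if the robot pushes on the base unit with more than 15 N (contact force between any of the fingers, the arm and housing above 15 N).
It fails at once if the shorter plate is moved over 15 mm (distance of short_plate from where it was at the start of the episode above 0.015 m).
It fails at once if another thing on the bench is moved over 15 mm (distance of any of vial, beaker, collar, driver from where it was at the start of the episode above 0.015 m).
It also fails if it takes over 72 s, if anything falls off the work surface, if the arm or the gripper's body presses on something with over 40 N, if the wrist force passes 120 N, or if a joint passes its speed limit or range.

### The arm

A 7-joint arm with a two-finger parallel gripper is mounted at the origin on the work surface. World frame = base frame: x ahead of the robot, y to its left, z up, the work surface at z = 0. Lengths are in mm, angles in rad, forces in N, time in s.
With the tool pointing down it reaches from about 350 to 900 mm from the base axis. Payload 7.2 kg.
Tool frame: the origin (TCP) lies midway between the tips of the shut fingers; the grasp point (between the pads) lies arm.grip_depth behind it (arm.grip_depth is the distance from the TCP to the grasp point, in mm); z points along the fingers, y is the line along which they close (so a half turn about z gives the same grasp; the last joint's range is limited). The gripper opens to 85 mm and grips with 20 to 120 N. Pads are 22 mm wide; open, the fingers measure 114 mm over their backs; the gripper's body (76 mm by 85 mm) begins 54 mm behind the grasp point. The pads swing forward as they close: fully open they stand 13 mm farther back than shut.
Start: joints at [-1.198, 0.411, -0.013, 1.596, 0.006, 1.134, -0.082], TCP at [266.674, 565.256, 231.297] pointing down, gripper open.
Joint ranges: [-2.95, 2.95], [-0.29, 1.99], [-1.47, 1.44], [0.14, 2.54], [-1.03, 4.17], [0.13, 1.85], [-2.86, 2.86]. Speed limits (rad/s): [2.39, 2.39, 3.01, 3.01, 3.14, 3.14, 3.14].

### API

Orientations are given as [roll, pitch, yaw] about the fixed x, y, z axes, in that order (R = Rz(yaw) Ry(pitch) Rx(roll)).
In Python, from station import arm gives the robot as it stands.
- The arm moves only by the tool send_rows, never from a script. Its argument "series" is one flat list of numbers, 7 for each row, row after row: the turn, a rotation vector about the tool's x, y, z in rad, then the shift along the tool's x, y, z in mm, then the opening, from 0 (shut) to 1 (fully open). A call has 1 to 5 rows; each row shifts and turns the commanded pose from where the row before left it, along the tool's axes as they then stand; what a row does not reach is not made up. A row lasts 1/8 s, in which the tool goes at most 62.5 mm and 10.7 degrees, less where a joint would pass 70% of its speed; a pose out of reach is approached as far as the arm can. A call with a gripper value outside its range is refused whole. The fingers move at their own pace and stop on an object; the grip force is fixed at half the most. Time passes only in rows, so rows that do not move let the fingers close. It gives the time, the measured TCP pose, the force, the opening and the grip force at its end, in the units of the state.
- arm.get_state(): the state, without advancing time (a new reading comes with each control period).
- arm.get_image(name): name is "scene" or "side" or "wrist"; returns the picture (420x560x3 uint8, blue, green, red); there is no depth.
- arm.calibration(name): a dict with "fx", "fy", "cx", "cy" (pixels), "camera_from_world" (4x4, takes a point from world to camera coordinates). Camera axes: x right, y down, z forward; pixel columns grow to the right and rows downward; lengths in mm; the calibration is good to about 2 mm. A picture is of the moment at which its call begins: read the wrist's pose just before it. calibration takes no time and is no camera call; for the wrist camera it gives the pose at the moment of the call.
- arm.finish_job(): hands the job in; it is judged then, once.
The state is a dict: "clock": time; "joint_positions": joint angles; "qvel": joint speeds; "tau": joint torques, N m; "position": TCP position; "orientation": TCP orientation; "force": force on the tool from outside, world axes, zero at the start; "torque": the same for the moment, N m; "width": finger opening in mm; "finger_force": force on a finger pad.
Only numpy, scipy, OpenCV 4.12 (cv2) and the standard library are available. Lean on these libraries where they do the work, as an engineer would, in place of code of your own. Each camera call takes 0.05 s, during which the arm holds its last target. There are 200 camera calls.

## Working session

There is one attempt and no reset: what is moved stays moved. The work goes in short steps, Python scripts to look and compute and a tool call to move; the robot and the scene stay as the last step left them, time stands still between calls to the robot, and variables do not carry over. Pictures are saved under pics/ and viewed, at most 10 in all, crops included, and the job is handed in when it is done.

Besides the shell and the picture viewer there is one more tool, called after "Request:" as name(argument=value, ...), one argument or row to a line, values as JSON. send_rows: Moves the arm, as the interface text tells. Its arguments: {"type":"object","properties":{"series":{"type":"array"}},"required":["series"]}

```bash
mkdir -p pics; ls
python3 - <<'E'
from station import arm
import cv2,numpy as np
s=arm.get_state();print(s, arm.grip_depth)
for n in("scene","side","wrist"):
    c=arm.calibration(n);print(n,{k:(v if not hasattr(v,'tolist') else np.round(v,3).tolist()) for k,v in c.items()})
    cv2.imwrite(f"pics/{n}0.png",arm.get_image(n))
E
```

```text
pics
{'clock': 0.0, 'joint_positions': array([-1.19822975,  0.4119258 , -0.01270693,  1.59704458,  0.00560456,
        1.1342895 , -0.08220383]), 'qvel': array([-0.00083749,  0.0012057 ,  0.0006948 , -0.00121676,  0.00052231,
       -0.00020462, -0.0003658 ]), 'tau': array([-3.63207619e-04, -6.00630426e+01,  6.81380220e-01, -2.99400598e+01,
        1.37074807e-02,  1.08222498e-02, -4.27556785e-06]), 'position': array([266.47650676, 564.79935001, 230.43674218]), 'orientation': array([-3.13996562e+00,  1.21758326e-04,  2.70084425e+00]), 'force': array([ 0.4201613 ,  0.42230465, -0.39176191]), 'torque': array([ 0.0189848 , -0.04138328, -0.02041867]), 'finger_force': 0.0, 'width': 85.25494063534553} 18.700000000000003
scene {'fx': 525.256767513833, 'fy': 525.256767513833, 'cx': 291.23302555660547, 'cy': 204.98426821773623, 'camera_from_world': [[0.731, 0.683, 0.007, -338.078], [0.529, -0.56, -0.638, -163.645], [-0.431, 0.47, -0.77, 1648.419], [0.0, 0.0, 0.0, 1.0]]}
side {'fx': 465.6999424133523, 'fy': 465.6999424133523, 'cx': 277.6454607691169, 'cy': 211.7277581283535, 'camera_from_world': [[0.966, -0.257, -0.004, -414.673], [-0.135, -0.491, -0.861, 112.354], [0.219, 0.832, -0.509, 1026.894], [0.0, 0.0, 0.0, 1.0]]}
wrist {'fx': 299.30338906671784, 'fy': 299.30338906671784, 'cx': 277.3669940000656, 'cy': 212.2031413809714, 'camera_from_world': [[0.426, 0.905, -0.003, -624.93], [0.873, -0.411, 0.262, -34.976], [0.236, -0.114, -0.965, 379.548], [0.0, 0.0, 0.0, 1.0]]}
```

View pics/scene0.png

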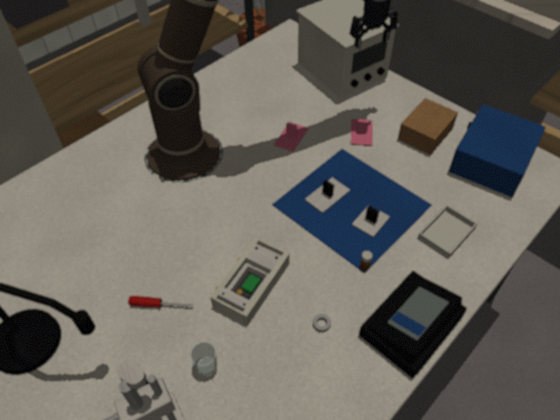

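View pics/side0.png

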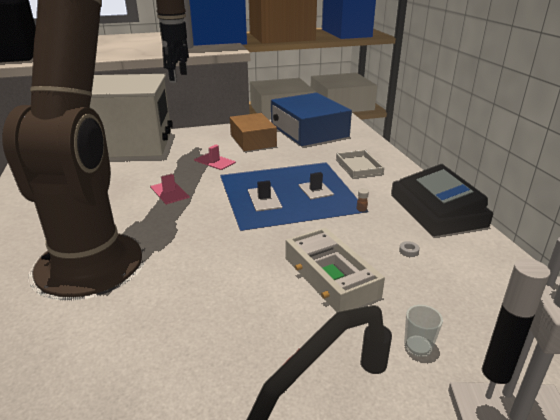

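Scene: plates on the blue mat at about (327,193) and (371,219), housing at (252,282). I get rough positions, then move the wrist camera over them.

```bash
cat > h.py <<'E'
from station import arm
import cv2,numpy as np
from scipy.spatial.transform import Rotation as R
def ray(c,uv,z):
    uv=np.atleast_2d(np.asarray(uv,float));T=np.array(c["camera_from_world"]);A=T[:3,:3];o=-A.T@T[:3,3]
    d=np.c_[(uv[:,0]-c["cx"])/c["fx"],(uv[:,1]-c["cy"])/c["fy"],np.ones(len(uv))]@A
    return o+d*((z-o[2])/d[:,2])[:,None]
def proj(c,P):
    T=np.array(c["camera_from_world"]);q=np.atleast_2d(P)@T[:3,:3].T+T[:3,3]
    return np.c_[c["fx"]*q[:,0]/q[:,2]+c["cx"],c["fy"]*q[:,1]/q[:,2]+c["cy"]]
def pose():
    s=arm.get_state();return s["position"],R.from_euler("xyz",s["orientation"]),s
def delta(p,rot):
    """tool-frame shift and rotvec from the current pose to target"""
    p0,r0,_=pose();print("rot",np.round((r0.inv()*rot).as_rotvec(),4),"shift",np.round(r0.inv().apply(np.array(p)-p0),1))
E
python3 - <<'E'
from h import *
c=arm.calibration("scene")
for n,uv,z in [("plA",(327,193),5),("plB",(371,219),5),("hous",(252,282),50),("narrow/wide ends",(268,248),50),("",(237,312),50),("vial",(366,262),30),("collar",(322,323),10),("beaker",(204,362),35),("mat",(280,204),0),("mat2",(343,151),0),("mat3",(429,206),0),("mat4",(364,267),0)]:
    print(n,np.round(ray(c,uv,z)[0]))
E
```

```text
plA [438. 179.   5.]
plB [592. 191.   5.]
hous [ 516. -200.   50.]
narrow/wide ends [ 474. -100.   50.]
 [ 550. -281.   50.]
vial [678.  52.  30.]
collar [ 703. -148.   10.]
beaker [ 580. -413.   35.]
mat [365.  57.   0.]
mat2 [358. 351.   0.]
mat3 [682. 348.   0.]
mat4 [675.  54.   0.]
```

Run:
```python
from h import *
p,r,_=pose();c=arm.calibration("wrist");T=np.array(c["camera_from_world"]);o=-T[:3,:3].T@T[:3,3]
print("cam in tool",r.inv().apply(o-p),"axis in tool",r.inv().apply(T[2,:3]), "x", r.inv().apply(T[0,:3]))
print("tool axes",r.as_matrix())
print(np.round(ray(c,[277,212],0)))
# target: TCP such that wrist view centred on both plates (515,185)
for tgt in [(515,185),(516,-200)]:
    d=ray(c,[277,212],0)[0]-p; 
    print(np.array(tgt)-d[:2]); 
delta([515,185,330],r)
```

```text
cam in tool [  66.12540227    1.10140166 -143.32123328] axis in tool [-2.61996340e-01 -9.21414995e-04  9.65068427e-01] x [5.53352015e-04 9.99999236e-01 1.10498952e-03]
tool axes [[-9.04446118e-01  4.26587633e-01 -4.59051974e-04]
 [ 4.26587872e-01  9.04445366e-01 -1.16968712e-03]
 [-8.37866288e-05 -1.25374498e-03 -9.99999211e-01]]
[[298. 550.   0.]]
[483.22342219 200.00972654]
[ 484.22342219 -184.99027346]
rot [0. 0. 0.] shift [-386.8 -237.7  -99. ]
```

View pics/wrist0.png

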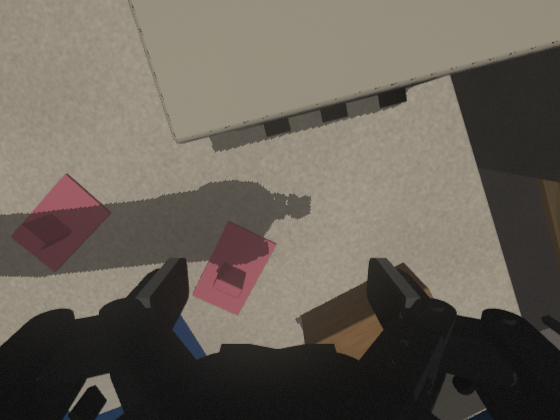

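The wrist view shows the pink look-alikes, which I'll leave alone. I'm moving over the plates.

Request:
send_rows(
  series=[0, 0, 0, -45, -26, -3, 1, 0, 0, 0, -45, -26, -3, 1, 0, 0, 0, -45, -26, -3, 1, 0, 0, 0, -45, -26, -3, 1, 0, 0, 0, -45, -26, -3, 1],
)

```text
clock: 0.78
position: [415.4, 350.1, 246.3]
orientation: [-3.141, -0.0, 2.701]
force: [-0.0, 0.8, 0.1]
width: 85.2
finger_force: 0.0
```

Request:
send_rows(
  series=[0, 0, 0, -45, -26, -3, 1, 0, 0, 0, -45, -26, -3, 1, 0, 0, 0, -45, -26, -3, 1, 0, 0, 0, -45, -26, -3, 1, 0, 0, 0, 0, 0, 0, 1],
)

```text
clock: 1.4
position: [535.3, 175.9, 258.4]
orientation: [-3.14, 0.002, 2.693]
force: [-0.3, 1.5, -1.0]
width: 85.6
finger_force: 0.0
```

Run:
```python
from h import *
arm.get_image("wrist")
p,r,s=pose();print(p,s["orientation"],s["clock"],s["joint_positions"])
c=arm.calibration("wrist");im=arm.get_image("wrist");cv2.imwrite("pics/w1.png",im)
hsv=cv2.cvtColor(im,cv2.COLOR_BGR2HSV)
np.save("w1c.npy",c,allow_pickle=True)
```

```text
[533.85809474 178.7554204  258.10116228] [-3.14100092e+00  1.05782700e-04  2.69661481e+00] 1.45 [-0.56600756  0.28186586  0.19649406  1.72566626 -0.05926428  1.14023817
  0.77351686]
```

View pics/w1.png

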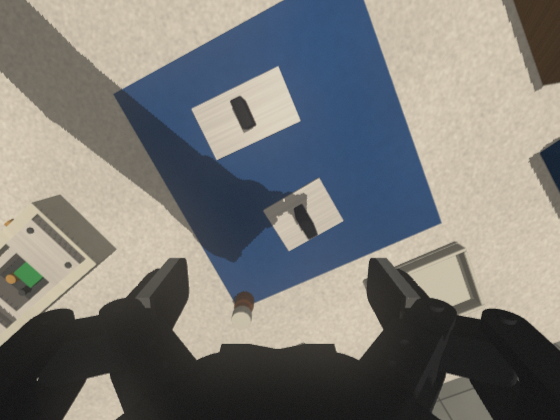

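The longer plate is clear, with corners at about (192,109), (277,67), (300,120) and (216,160). Part of the housing shows at left. Next I measure the plate by mask.

Run:
```python
from h import *
c=np.load("w1c.npy",allow_pickle=True).item();im=cv2.imread("pics/w1.png")
hsv=cv2.cvtColor(im,cv2.COLOR_BGR2HSV)
m=(((hsv[...,1]<80)&(hsv[...,2]>110)).astype(np.uint8))*255
roi=np.zeros_like(m);cv2.fillPoly(roi,[np.array([(180,109),(280,55),(312,122),(214,172)])],255)
cs,_=cv2.findContours(m&roi,cv2.RETR_EXTERNAL,cv2.CHAIN_APPROX_NONE)
k=cv2.convexHull(max(cs,key=cv2.contourArea))[:,0]
W=ray(c,k,5);(rc,sz,a)=cv2.minAreaRect(W[:,:2].astype(np.float32));b=cv2.boxPoints((rc,sz,a))
print("plate",rc,sz,a,np.round(b,1).tolist())
# grip: black blob top
g=((hsv[...,2]<60).astype(np.uint8)*255);roi2=np.zeros_like(m);cv2.circle(roi2,(243,112),26,255,-1)
cs,_=cv2.findContours(g&roi2,cv2.RETR_EXTERNAL,cv2.CHAIN_APPROX_NONE);k=max(cs,key=cv2.contourArea)
print("grip px",cv2.minAreaRect(k));u=proj(c,[[*rc,53],[*rc,5]]);print(u)
p,r,_=pose();print(p)
```

```text
plate (439.13580322265625, 180.10719299316406) (121.66738891601562, 71.32201385498047) 88.66138458251953 [[402.1000061035156, 120.0999984741211], [473.3999938964844, 118.5], [476.20001220703125, 240.10000610351562], [404.8999938964844, 241.8000030517578]]
grip px ((245.23199462890625, 105.39691162109375), (12.488758087158203, 1.5230191946029663), 66.03751373291016)
[[241.07837679 112.19492488]
 [245.59697625 114.49074137]]
[533.01178181 180.57655222 257.9625774 ]
```

Run:
```python
from h import *
delta([439,180.3,100],R.from_euler("xyz",[np.pi,0,np.pi-.0234]))
```

```text
rot [-1.000e-04 -7.000e-04 -4.187e-01] shift [ 84.8 -40.4 158. ]
```

Request:
send_rows(
  series=[0, 0, 0, 28.3, -13.5, 45, 1, 0, 0, 0, 28.3, -13.5, 45, 1, 0, 0, 0, 28.2, -13.4, 45, 1, 0, 0, -0.14, 0, 0, 10, 1, 0, 0, -0.14, 0, 0, 10, 1],
)

```text
clock: 2.12
position: [437.5, 182.2, 102.5]
orientation: [-3.142, -0.001, 2.989]
force: [0.3, 0.5, 0.4]
width: 85.5
finger_force: 0.0
```

Request:
send_rows(
  series=[0, 0, -0.139, 0, 0, 0, 1, 0, 0, 0, 0, 0, 0, 1, 0, 0, 0, 0, 0, 0, 1, 0, 0, 0, 0, 0, 0, 1],
)

```text
clock: 2.62
position: [439.1, 180.8, 103.4]
orientation: [3.141, 0.0, 3.119]
force: [-0.7, -0.2, 0.1]
width: 85.3
finger_force: 0.0
```

Run:
```python
from h import *
p,r,s=pose();print(p,s["orientation"],s["qvel"])
delta([439,180.3,19],R.from_euler("xyz",[np.pi,0,np.pi-.0234]))
```

```text
[439.07161932 180.8484499  103.40814628] [3.14138951e+00 1.43664657e-04 3.11869628e+00] [ 3.48498077e-03  8.30517966e-04  2.47940007e-03 -6.59706589e-04
  1.06529928e-03  2.77190085e-05  1.03254606e-02]
rot [0.0002 0.0001 0.0005] shift [ 0.1 -0.6 84.4]
```

Request:
send_rows(
  series=[0, 0, 0, 0, -0.5, 30, 1, 0, 0, 0, 0, 0, 30, 1, 0, 0, 0, 0, 0, 20, 1, 0, 0, 0, 0, 0, 4, 1, 0, 0, 0, 0, 0, 0, 0.5],
)

```text
clock: 3.25
position: [439.3, 180.1, 19.5]
orientation: [-3.142, 0.0, 3.119]
force: [0.4, 0.3, 0.8]
width: 69.9
finger_force: 0.0
```

Request:
send_rows(
  series=[0, 0, 0, 0, 0, 0, 0, 0, 0, 0, 0, 0, 0, 0, 0, 0, 0, 0, 0, 0, 0, 0, 0, 0, 0, 0, 0, 0, 0, 0, 0, 0, 0, 0, 0],
)

```text
clock: 3.88
position: [439.6, 180.1, 19.9]
orientation: [3.141, 0.001, 3.12]
force: [-0.9, -0.4, 6.5]
width: 13.1
finger_force: 59.4
```

Request:
send_rows(
  series=[0, 0, 0, 0, 0, -10, 0, 0, 0, 0, 0, 0, -40, 0, 0, 0, 0, 0, 0, -50, 0, 0, 0, 0, -30, -30, -40, 0, 0, 0, 0, -30, -45, 0, 0],
)

```text
clock: 4.5
position: [500.1, 104.9, 163.4]
orientation: [3.138, 0.007, 3.123]
force: [1.4, 0.8, -2.7]
width: 13.4
finger_force: 58.9
```

Request:
send_rows(
  series=[0, 0, 0, -20, -50, 0, 0, 0, 0, 0, -20, -50, 0, 0, 0, 0, 0, -20, -50, 0, 0, 0, 0, 0, -20, -50, 0, 0, 0, 0, 0, -10, -50, 0, 0],
)

```text
clock: 5.12
position: [582.5, -149.7, 159.6]
orientation: [3.141, 0.0, 3.12]
force: [0.2, 1.3, -1.5]
width: 12.9
finger_force: 58.9
```

Request:
send_rows(
  series=[0, 0, 0, 0, -40, 0, 0, 0, 0, 0, 0, 0, 0, 0, 0, 0, 0, 0, 0, 0, 0, 0, 0, 0, 0, 0, 0, 0],
)

```text
clock: 5.62
position: [581.4, -186.4, 159.3]
orientation: [3.141, -0.0, 3.122]
force: [0.0, -0.1, -1.8]
width: 13.3
finger_force: 58.8
```

Run:
```python
from h import *
p,r,s=pose();print(p,s["orientation"],s["clock"],s["force"],s["joint_positions"])
c=arm.calibration("wrist");im=arm.get_image("wrist");cv2.imwrite("pics/w2.png",im)
np.save("w2c.npy",c,allow_pickle=True)
```

```text
[ 581.36793002 -186.41934963  159.34521507] [ 3.14066562e+00 -9.17260803e-05  3.12196671e+00] 5.625 [ 0.02001167 -0.05891538 -1.82391676] [ 0.0720908   0.45747199  0.21744707  1.72371131 -0.1165765   0.9732733
  1.88476563]
```

View pics/w2.png

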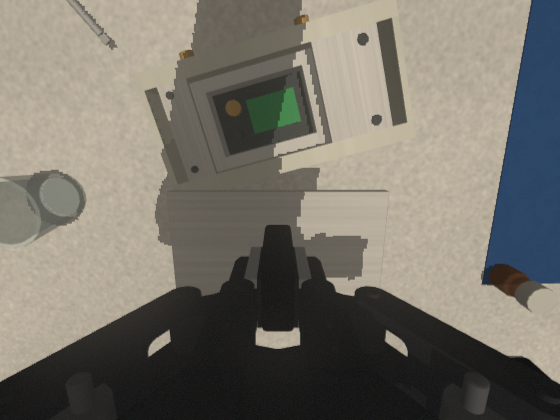

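Housing seen well: wide lip at right (edge ≈(310,45)–(328,145)), narrow lip at left (≈(188,77)–(210,172)). I'll zoom in for the exact edges.

Run:
```python
import cv2
im=cv2.imread("pics/w2.png")[0:200,140:420]
im=cv2.convertScaleAbs(im,alpha=1.4,beta=10)
im=cv2.resize(im,None,fx=2.857,fy=2.857,interpolation=cv2.INTER_CUBIC)
cv2.imwrite("pics/w2c.png",im[:600,:800])
```

```text
(no output)
```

View pics/w2c.png

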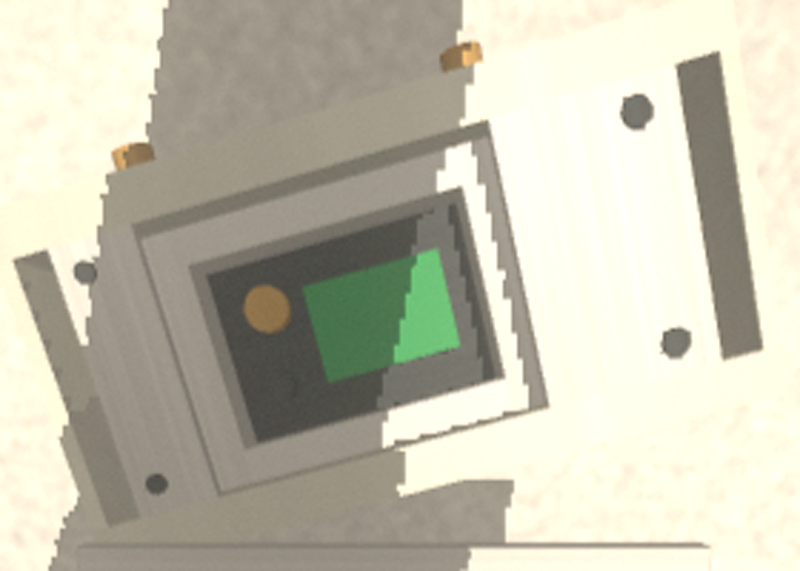

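Run:
```python
from h import *
c=np.load("w2c.npy",allow_pickle=True).item()
q=lambda L:ray(c,[(140+x/2.857,y/2.857) for x,y in L],50)[:,:2]
P=q([(134,228),(220,494),(548,408),(487,122)])
print(np.round(P,1).tolist(),[round(float(np.linalg.norm(P[i]-P[(i+1)%4])),1) for i in range(4)])
n=(P[0]+P[1])/2;w=(P[2]+P[3])/2;ey=(w-n)/np.linalg.norm(w-n)
ex=(P[1]-P[0]+P[2]-P[3]);print("centre(insert)",P.mean(0),"yaw from y",np.arctan2(-ey[0],ey[1]),"yaw from x",np.arctan2(ex[1],ex[0]))
# screws, gap strips
S=q([(680,64),(722,358),(718,53),(762,348),(14,262),(107,525),(48,251),(139,515)])
m=P.mean(0);print(np.round((S-m)@ey,1),np.round((S-m)@np.array([ey[1],-ey[0]]),1))
# hatch in hand: front edge px
p,r,_=pose();h=ray(c,[(166,191),(388,191)],p[2]-15)
print("hatch edge tool",np.round(r.inv().apply(h-p),1))
# scene cam check: outer shell contour
c=arm.calibration("scene");im=cv2.imread("pics/scene0.png");print(np.round(proj(c,[[*n,50],[*w,50]]),1))
```

```text
[[475.7, -254.2], [548.8, -235.9], [525.8, -139.7], [451.5, -158.0]] [75.4, 98.9, 76.6, 99.2]
centre(insert) [ 500.43136103 -196.96308032] yaw from y 0.24033429637904138 yaw from x 0.24319277743868828
[101.3 100.2 111.3 111.6 -84.6 -84.8 -74.5 -74.6] [-38.6  37.4 -38.6  37.6 -38.   37.8 -38.2  37.5]
hatch edge tool [[ 34.6 -59.   15. ]
 [ 34.7  60.4  15. ]]
[[237.3 292.7]
 [258.7 262.9]]
```

```bash
cat >> h.py <<'E'
C=np.array([500.4,-197.0,30.]);YAW=.2415;ZB=19.9
RW=R.from_euler("z",YAW)
def tip():
    """tip Y,Z,X in well frame, tilt, yaw error, force in well frame"""
    p,r,s=pose();t=RW.inv().apply(p+r.apply([0,60,ZB])-C);v=RW.inv()*r;o=RW.inv().apply(p+r.apply([0,-60,ZB])-C)
    print("t",round(s["clock"],2),"tip xyz",np.round(t,1),"other",np.round(o,1),"rotvec err",np.round((R.from_euler("xyz",[np.pi,0,np.pi]).inv()*v).as_rotvec(),3),"F",np.round(RW.inv().apply(s["force"]),1),"w",round(s["width"],1))
def go(Y,Z,th,X=0):
    tool=RW*R.from_euler("xyz",[np.pi,0,np.pi])*R.from_rotvec([th,0,0])
    delta(C+RW.apply([X,Y,Z])-tool.apply([0,60,ZB]),tool)
E
python3 - <<'E'
from h import *
tip();go(42,30,.25)
E
```

```text
t 5.67 tip xyz [ 96.6  48.8 109.5] other [ 65.7 -67.1 109.4] rotvec err [-0.001 -0.     0.261] F [-0.2 -0.1 -2.2] w 13.2
rot [ 0.2493 -0.0326 -0.2597] shift [ 77.9 -22.9  65.2]
```

Request:
send_rows(
  series=[0, 0, -0.13, 0, 0, 0, 0, 0, 0, -0.13, 0, 0, 0, 0, 0.125, 0, 0, 0, 0, 0, 0, 0.125, 0, 0, 0, 0, 0, 0, 0, 0, 0, 0, 0, 0],
)

```text
schema error: expected a multiple of 7 numbers
```

Run:
```python
from h import *
tip();go(42,30,.25);print(pose()[2]["joint_positions"])
```

```text
t 5.67 tip xyz [ 96.6  48.8 109.5] other [ 65.7 -67.1 109.4] rotvec err [-0.001 -0.     0.261] F [-0.2 -0.1 -2.2] w 13.2
rot [ 0.2493 -0.0326 -0.2597] shift [ 77.9 -22.9  65.2]
[ 0.07199297  0.4575179   0.21764507  1.72366965 -0.11649291  0.97319834
  1.88486849]
```

Request:
send_rows(
  series=[0, 0, -0.13, 0, 0, 0, 0, 0, 0, -0.13, 0, 0, 0, 0, 0.125, 0, 0, 0, 0, 0, 0, 0.125, 0, 0, 0, 0, 0, 0, 0, 0, 0, 0, 0, 0, 0],
)

```text
clock: 6.3
position: [581.5, -183.5, 158.9]
orientation: [-2.893, -0.001, -2.896]
force: [0.6, 0.8, -2.3]
width: 12.8
finger_force: 59.3
```

Run:
```python
from h import *
tip();go(42,30,.25);print(pose()[2]["joint_positions"])
```

```text
t 6.3 tip xyz [81.8 47.  94.8] other [ 82.3 -69.3 124.3] rotvec err [ 0.248  0.    -0.004] F [ 0.8  0.7 -2.3] w 12.8
rot [0.0018 0.0003 0.004 ] shift [82.  11.5 63.9]
[-0.10975149  0.4079868   0.26209108  1.83890206  0.17494988  0.82415896
  1.82969793]
```

Request:
send_rows(
  series=[0, 0, 0, 41, 5.5, 10, 0, 0, 0, 0, 41, 6, 10, 0, 0, 0, 0, 0, 0, 25, 0, 0, 0, 0, 0, 0, 19, 0, 0, 0, 0, 0, 0, 0, 0],
)

```text
clock: 6.92
position: [501.7, -213.0, 93.7]
orientation: [-2.893, -0.002, -2.905]
force: [-0.6, -0.1, -1.2]
width: 13.2
finger_force: 59.2
```

Request:
send_rows(
  series=[0, 0, 0, 0, 0, 0, 0, 0, 0, 0, 0, 0, 0, 0],
)

```text
clock: 7.18
position: [503.2, -212.2, 95.3]
orientation: [-2.892, 0.001, -2.904]
force: [0.7, 0.1, -1.3]
width: 12.9
finger_force: 59.2
```

Run:
```python
from h import *
tip();go(42,3,.25)
```

```text
t 7.17 tip xyz [-0.7 37.8 31.1] other [ -1.1 -78.5  60.8] rotvec err [ 0.25  -0.001  0.004] F [ 0.7 -0.1 -1.3] w 12.9
rot [-0.      0.0004 -0.0036] shift [-0.8 11.  26.2]
```

Request:
send_rows(
  series=[0, 0, -0.004, -0.8, 5, 7, 0, 0, 0, 0, 0, 5, 7, 0, 0, 0, 0, 0, 0, 7, 0, 0, 0, 0, 0, 0, 0, 0, 0, 0, 0, 0, 0, 0, 0],
)

```text
clock: 7.8
position: [502.3, -207.7, 71.6]
orientation: [-2.892, -0.001, -2.9]
force: [0.4, -0.3, -0.8]
width: 13.2
finger_force: 59.2
```

Run:
```python
from h import *
tip();go(42,3,.25)
a=arm.get_image("side")[200:330,260:420];b=arm.get_image("scene")[210:340,180:340]
cv2.imwrite("pics/s3.png",np.vstack([cv2.resize(a,None,fx=3,fy=2.3)[:299],cv2.resize(b,None,fx=3,fy=2.3)[:299]]) if 0 else np.hstack([cv2.resize(a,(400,325)),cv2.resize(b,(400,325))]))
```

```text
t 7.8 tip xyz [-0.7 42.3  7.4] other [ -0.7 -73.9  37.1] rotvec err [ 0.25   0.001 -0.001] F [ 0.3 -0.4 -0.8] w 13.2
rot [-0.0001 -0.001   0.0007] shift [-0.7  0.8  4.4]
```

View pics/s3.png

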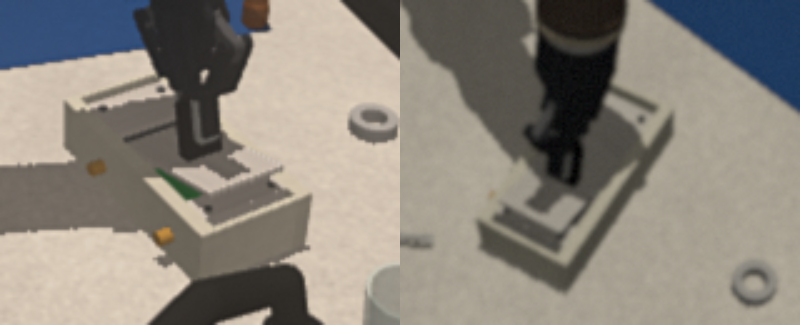

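The plate is tilted, its far end raised over the narrow lip and its front end in the opening by the wide lip. I'm lowering it gently.

Request:
send_rows(
  series=[0, 0, 0, -0.7, 0.5, 1.5, 0, 0, 0, 0, 0, 0.3, 1.5, 0, 0, 0, 0, 0, 0.3, 1.5, 0, 0, 0, 0, 0, 0, 0, 0],
)

```text
clock: 8.4
position: [502.9, -207.4, 66.8]
orientation: [-2.892, -0.001, -2.9]
force: [-0.1, -0.2, -1.6]
width: 13.3
finger_force: 59.2
```

Run:
```python
from h import *
tip();go(55,2,.25)
```

```text
t 8.4 tip xyz [-0.2 42.5  2.7] other [ -0.1 -73.8  32.4] rotvec err [ 0.25   0.001 -0.001] F [-0.1 -0.2 -1.6] w 13.3
rot [ 0.0001 -0.0011  0.0009] shift [-0.1 12.3 -2.4]
```

Request:
send_rows(
  series=[0, 0, 0, 0, 3, -0.7, 0, 0, 0, 0, 0, 3, -0.7, 0, 0, 0, 0, 0, 3, -0.7, 0, 0, 0, 0, 0, 3, -0.7, 0, 0, 0, 0, 0, 0, 0, 0],
)

```text
clock: 9.02
position: [500.1, -195.1, 66.7]
orientation: [-2.892, -0.001, -2.899]
force: [0.3, -0.0, -1.7]
width: 13.3
finger_force: 59.2
```

Run:
```python
from h import *
tip();go(60,2,.25)
```

```text
t 9.03 tip xyz [ 0.  55.1  2.6] other [  0.2 -61.1  32.3] rotvec err [ 0.25   0.001 -0.001] F [ 0.3 -0.1 -1.7] w 13.3
rot [ 0.0001 -0.0007  0.0013] shift [ 0.1  4.9 -0.6]
```

Request:
send_rows(
  series=[0, 0, 0, 0, 1.5, -0.3, 0, 0, 0, 0, 0, 1.5, -0.3, 0, 0, 0, 0, 0, 1.5, -0.3, 0, 0, 0, 0, 0, 1.5, -0.3, 0, 0, 0, 0, 0, 0, 0, 0],
)

```text
clock: 9.65
position: [498.7, -190.0, 66.7]
orientation: [-2.891, -0.001, -2.9]
force: [1.2, -4.4, -0.2]
width: 13.4
finger_force: 59.4
```

Run:
```python
from h import *
tip();go(66,1.8,.25)
```

```text
t 9.65 tip xyz [ 0.  60.4  2.5] other [  0.1 -55.9  32.3] rotvec err [ 0.251  0.001 -0.   ] F [ 0.2 -4.5 -0.2] w 13.4
rot [-0.0006 -0.0005  0.0003] shift [ 0.1  5.6 -0.7]
```

Request:
send_rows(
  series=[0, 0, 0, 0, 1.5, -0.3, 0, 0, 0, 0, 0, 1.5, -0.3, 0, 0, 0, 0, 0, 1.5, -0.3, 0, 0, 0, 0, 0, 1.5, -0.3, 0, 0, 0, 0, 0, 0, 0, 0],
)

```text
clock: 10.28
position: [497.4, -184.5, 66.6]
orientation: [-2.89, -0.0, -2.9]
force: [0.4, -6.5, 0.9]
width: 13.3
finger_force: 59.3
```

Run:
```python
from h import *
tip();go(69,1.8,.25);go(70.5,1.8,.18)
```

```text
t 10.28 tip xyz [ 0.1 66.   2.4] other [  0.1 -50.3  32.2] rotvec err [ 0.251  0.    -0.   ] F [-1.2 -6.4  0.9] w 13.3
rot [-0.0011 -0.0004  0.0001] shift [ 0.1  3.  -0.1]
rot [-0.0711 -0.0004  0.0001] shift [0.1 3.3 3.7]
```

Request:
send_rows(
  series=[-0.0175, 0, 0, 0, 0.6, 0.95, 0, -0.0175, 0, 0, 0, 0.6, 0.95, 0, -0.0175, 0, 0, 0, 0.6, 0.95, 0, -0.0175, 0, 0, 0, 0.6, 0.95, 0, 0, 0, 0, 0, 0, 0, 0],
)

```text
clock: 10.9
position: [497.3, -184.0, 62.5]
orientation: [-2.96, 0.0, -2.901]
force: [0.3, -7.1, 2.0]
width: 13.2
finger_force: 59.6
```

Run:
```python
from h import *
tip();go(70.5,1.8,.18);go(71,1.5,.12)
```

```text
t 10.9 tip xyz [ 0.1 68.8  2.1] other [ -0.  -49.2  23.7] rotvec err [ 0.182 -0.     0.001] F [-1.4 -6.9  2. ] w 13.2
rot [-0.0016  0.0001 -0.0011] shift [0.1 1.7 0.1]
rot [-0.0616  0.0001 -0.0011] shift [0.1 1.2 3.9]
```

Request:
send_rows(
  series=[0, 0, 0, 0, 0.6, -0.1, 0, 0, 0, 0, 0, 0.6, -0.1, 0, 0, 0, 0, 0, 0.6, -0.1, 0, 0, 0, 0, 0, 0, 0, 0],
)

```text
clock: 11.4
position: [496.8, -182.0, 62.5]
orientation: [-2.96, 0.0, -2.901]
force: [1.7, -8.2, 1.0]
width: 13.1
finger_force: 59.6
```

Run:
```python
from h import *
tip();go(71,1.5,.12)
```

```text
t 11.4 tip xyz [ 0.1 70.9  2.1] other [  0.1 -47.2  23.8] rotvec err [ 0.182 -0.     0.   ] F [-0.3 -8.4  1. ] w 13.1
rot [-0.0619  0.     -0.0004] shift [ 0.1 -0.9  4.3]
```

Request:
send_rows(
  series=[-0.0155, 0, 0, 0, -0.2, 1.05, 0, -0.0155, 0, 0, 0, -0.2, 1.05, 0, -0.0155, 0, 0, 0, -0.2, 1.05, 0, -0.0155, 0, 0, 0, -0.2, 1.05, 0, 0, 0, 0, 0, 0, 0, 0],
)

```text
clock: 12.02
position: [497.4, -183.9, 58.5]
orientation: [-3.021, 0.001, -2.901]
force: [0.9, -8.7, 2.1]
width: 13.1
finger_force: 59.7
```

Run:
```python
from h import *
tip();go(71.3,1.2,.06)
```

```text
t 12.03 tip xyz [ 0.3 70.6  1.5] other [  0.2 -48.5  15.9] rotvec err [ 0.12  -0.001  0.001] F [-1.2 -8.7  2.1] w 13.1
rot [-0.0601  0.0006 -0.0012] shift [ 0.2 -0.4  3.9]
```

Request:
send_rows(
  series=[-0.015, 0, 0, 0, -0.05, 0.95, 0, -0.015, 0, 0, 0, -0.05, 0.95, 0, -0.015, 0, 0, 0, -0.05, 0.95, 0, -0.015, 0, 0, 0, -0.05, 0.95, 0, 0, 0, 0, 0, 0, 0, 0],
)

```text
clock: 12.65
position: [497.7, -184.7, 54.7]
orientation: [-3.081, 0.001, -2.901]
force: [1.2, -8.1, 2.1]
width: 13.0
finger_force: 59.9
```

Run:
```python
from h import *
tip();go(71.3,.5,.02)
```

```text
t 12.65 tip xyz [ 0.4 71.3  1.3] other [  0.2 -48.5   8.5] rotvec err [ 0.061 -0.001  0.001] F [-0.8 -8.2  2.1] w 13.0
rot [-0.0406  0.0009 -0.0012] shift [ 0.3 -0.7  3.2]
```

Request:
send_rows(
  series=[-0.0135, 0, 0, 0, -0.15, 0.9, 0, -0.0135, 0, 0, 0, -0.15, 0.9, 0, -0.0135, 0, 0, 0, -0.15, 0.9, 0, 0, 0, 0, 0, 0, 0, 0],
)

```text
clock: 13.15
position: [497.9, -185.3, 52.1]
orientation: [-3.121, 0.001, -2.901]
force: [1.6, -8.1, 2.5]
width: 13.1
finger_force: 60.0
```

Run:
```python
from h import *
tip();go(60,.8,.01)
```

```text
t 13.15 tip xyz [ 0.4 71.6  0.9] other [  0.3 -48.4   3.4] rotvec err [ 0.02  -0.001  0.001] F [-0.4 -8.2  2.5] w 13.1
rot [-0.0103  0.001  -0.0012] shift [  0.3 -11.8   1. ]
```

Request:
send_rows(
  series=[-0.01, 0, 0, 0.1, -2.5, 0.2, 0, -0.01, 0, 0, 0.1, -2.5, 0.2, 0, 0, 0, 0, 0, -2.5, 0.2, 0, 0, 0, 0, 0, -2.5, 0, 0, 0, 0, 0, 0, 0, 0, 0],
)

```text
clock: 13.78
position: [499.9, -193.9, 51.0]
orientation: [3.141, 0.001, -2.9]
force: [1.4, -5.8, -1.6]
width: 13.3
finger_force: 59.4
```

Run:
```python
from h import *
tip();go(60,0,0)
```

```text
t 13.78 tip xyz [ 0.3 63.2  1.2] other [  0.3 -56.8   1.1] rotvec err [-0.001 -0.001  0.   ] F [-0.1 -6.  -1.6] w 13.3
rot [ 0.0007  0.0005 -0.0002] shift [ 0.3 -3.2  1.1]
```

Request:
send_rows(
  series=[0, 0, 0, 0, -1, 0, 0, 0, 0, 0, 0, -1, 0, 0, 0, 0, 0, 0, -0.7, 0, 0, 0, 0, 0, 0, 0, 0, 0],
)

```text
clock: 14.28
position: [500.5, -196.1, 51.0]
orientation: [3.141, 0.0, -2.9]
force: [2.0, -5.0, -1.2]
width: 13.0
finger_force: 59.5
```

Run:
```python
from h import *
tip()
```

```text
t 14.28 tip xyz [ 0.3 60.9  1.2] other [  0.3 -59.1   1. ] rotvec err [-0.001 -0.    -0.   ] F [ 0.8 -5.4 -1.2] w 13.0
```

Still free. I'll press down gently now, then creep the last millimetre home.

Request:
send_rows(
  series=[0, 0, 0, 0, -0.5, 0.4, 0, 0, 0, 0, 0, -0.5, 0.4, 0, 0, 0, 0, 0, 0, 0.4, 0, 0, 0, 0, 0, 0, 0, 0],
)

```text
clock: 14.78
position: [500.4, -196.5, 49.9]
orientation: [3.14, -0.0, -2.9]
force: [1.5, -4.8, 3.5]
width: 13.1
finger_force: 60.1
```

Run:
```python
from h import *
tip()
```

```text
t 14.78 tip xyz [ 0.1 60.5  0.1] other [  0.2 -59.5  -0.1] rotvec err [-0.002  0.    -0.   ] F [ 0.4 -5.   3.5] w 13.1
```

Request:
send_rows(
  series=[0, 0, 0, 0, -0.5, 0, 0, 0, 0, 0, 0, -0.5, 0, 0, 0, 0, 0, 0, 0, 0.3, 0, 0, 0, 0, 0, 0, 0, 0],
)

```text
clock: 15.28
position: [500.5, -196.7, 49.9]
orientation: [3.139, -0.0, -2.899]
force: [-1.9, -1.6, 8.9]
width: 13.1
finger_force: 61.0
```

Run:
```python
from h import *
tip()
```

```text
t 15.28 tip xyz [ 0.1 60.3  0.2] other [  0.2 -59.7  -0.2] rotvec err [-0.003  0.    -0.001] F [-2.3 -1.1  8.9] w 13.1
```

Home against the end wall: the Y force dropped from −5 N to −1 N. The plate is flat and lightly pressed, so I release and lift.

Request:
send_rows(
  series=[0, 0, 0, 0, 0, 0, 0.3, 0, 0, 0, 0, 0, 0, 0.3, 0, 0, 0, 0, 0, 0, 0.3, 0, 0, 0, 0, 0, 0, 0.3],
)

```text
clock: 15.78
position: [500.0, -196.9, 49.0]
orientation: [3.139, -0.001, -2.899]
force: [0.4, -0.8, 0.1]
width: 25.4
finger_force: 0.0
```

Request:
send_rows(
  series=[0, 0, 0, 0, 0, -10, 0.3, 0, 0, 0, 0, 0, -30, 0.3, 0, 0, 0, 0, 0, -50, 0.3, 0, 0, 0, -60, 0, 0, 0.3, 0, 0, 0, 0, 0, 0, 0.3],
)

```text
clock: 16.4
position: [562.8, -180.7, 140.8]
orientation: [3.14, 0.004, -2.896]
force: [0.0, 0.5, 0.3]
width: 25.7
finger_force: 0.0
```

Request:
send_rows(
  series=[0, 0, 0, -15, 0, -10, 0.3, 0, 0, 0, 0, 0, 0, 0.3, 0, 0, 0, 0, 0, 0, 0.3],
)

```text
clock: 16.77
position: [572.2, -179.8, 149.0]
orientation: [3.139, -0.002, -2.9]
force: [-1.1, -0.0, 0.9]
width: 25.6
finger_force: 0.0
```

Run:
```python
from h import *
p,r,s=pose();print(p,s["force"],s["width"],s["finger_force"])
c=arm.calibration("wrist");im=arm.get_image("wrist");a=im[0:300,90:490];b=arm.get_image("side")[200:330,260:420]
cv2.imwrite("pics/f.png",np.hstack([a,cv2.resize(b,(370,300))]))
print(proj(c,[C+RW.apply([x,y,5]) for x,y in[(0,0),(35,50),(35,-50),(-35,-50),(-35,50)]]).round()-[90,0])
```

```text
[ 572.21585766 -179.78823398  148.96323335] [-1.09050094 -0.01778014  0.94742958] 25.610010573689326 0.0
[[187. 121.]
 [245. 164.]
 [128. 164.]
 [124.  75.]
 [250.  75.]]
```

View pics/f.png

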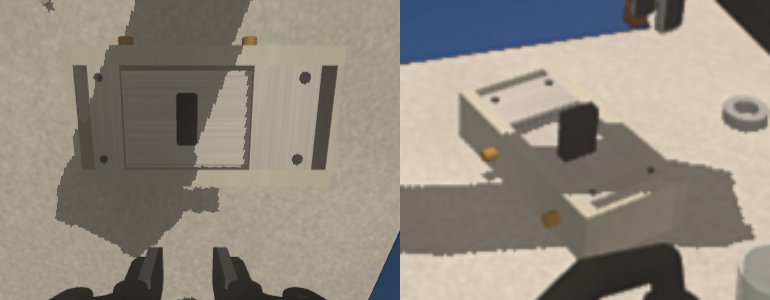

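The plate fills the opening under both lips, with its grip upright at (187,120) where I predicted it, and the fingers are clear. I'm handing it in.

```bash
python3 -c "
from station import arm
print(arm.finish_job())"
```

```text
the job is handed in; nothing more can be done
None
```

The longer plate is in the well, flat under both lips and against the end wall, released, and handed in at about 17 s; the final pictures and forces agree, but no verdict came back.

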